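# Gauge the gap of a casting clamp with stepped leaves

## Task

Take the comb gauge from its stand and try its leaves in the casting clamp's gap, one after another from the thinnest (white) up, until you reach the first leaf that the spring jaw grips. Push that leaf fully down, let go and leave the gauge standing upright in the clamp; press gently on the clamp and leave the other things on the bench alone.

Things in the scene. Friction and masses are not known exactly. Their poses are not given: they have to be found in the camera images.
- gauge: comb gauge, 0.10-0.17 kg: dark grey bar (x -10 to 14, y +-62, z 0 to 14 mm), a teal grip on its middle, four steel leaves hanging 34 mm below. Origin: bar's underside, midway along it, in the plane of the leaves' flat faces; z up, y along the bar. All leaves are 12 mm wide, flat face at x = 0, thickness towards +x. Starts upright in its stand, its x within 0.35 rad of robot forward
- grip (a point): centre of the gauge's square teal grip, 24 x 24 mm in x and y, 44 mm tall: gauge frame (2, 0, 36) mm; the grip spans z 14 to 58 mm. Axes as the gauge's
- tip1 (a point): lower end of leaf 1 (white band on the bar), 4 mm thick: middle of its width, on its flat face; gauge frame (0, 36, -34) mm. Axes as the gauge's
- tip2 (a point): lower end of leaf 2 (yellow band on the bar), 6.5 mm thick: middle of its width, on its flat face; gauge frame (0, 12, -34) mm. Axes as the gauge's
- tip3 (a point): lower end of leaf 3 (orange band on the bar), 9 mm thick: middle of its width, on its flat face; gauge frame (0, -12, -34) mm. Axes as the gauge's
- tip4 (a point): lower end of leaf 4 (red band on the bar), 11.5 mm thick: middle of its width, on its flat face; gauge frame (0, -36, -34) mm. Axes as the gauge's
- stand: the gauge's white stand, fixed: 70 x 150 mm foot, two posts at y = +-55 mm (12 mm wide) whose notches, 45 mm above the bench, carry the bar's ends between lips 6 mm high with 2 to 4 mm play. The hanging gauge's origin is 45 mm above the stand's, axes parallel
- caster: casting clamp, fixed: white base, pale upright back plate (x -12 to 0, y +-80, top z = 60 mm, inner top edge bevelled 3 mm), blue housing facing it (x 22 to 68, y +-45, top z = 57) with a yellow lip (x 14 to 22, y +-13, top z = 57). Origin: on the bench under the middle of the plate's inner face (plane x = 0, looking to +x); z up. Its x is within 0.35 rad of robot forward. Friction about 0.6
- mouth (a point): middle of the gap's mouth on the plate's inner face, level with the plate's top: clamp frame (0, 0, 60) mm, axes as the clamp's. A leaf enters here from above, flat face to the plate (gauge and clamp axes parallel). Fully down, the bar rests on the plate's top, this leaf's end is at z = 26 mm and the other leaves hang free beside the jaw
- jaw_level (a point): point on the plate's inner face opposite the spring jaw, clamp frame (0, 0, 31) mm. Jaw: steel, y +-7, upright face z 22 to 40, above it a lead-in slope to z = 52 falling back 3.9 mm. Gap at rest unknown, 4.8 to 11 mm: leaf 1 always loose, leaf 4 always binds. Jaw sits on a stop with 3.5 N preload and yields to +x by 2 N per mm, so a binding leaf is pressed on the plate
- dish: a single closed culture dish, 62 mm across, 15 mm high, not to be disturbed; origin at the centre of its underside
- dishes_a: a stack of five culture dishes, 62 mm across, 75 mm high, not to be disturbed; origin at the centre of its underside
- dishes_b: a stack of four culture dishes, 62 mm across, 60 mm high, not to be disturbed; origin at the centre of its underside
- bottle: a clear bottle with a blue cap, 68 mm across, 150 mm high, not to be disturbed; origin at the centre of its underside
- tipbox: a yellow tip box, 85 x 120 x 50 mm, not to be disturbed; origin at the centre of its underside
- scoop_bin: an empty yellow open bin, 100 x 80 x 50 mm, not to be disturbed; origin at the centre of its underside
- beaker: a clear open beaker, 70 mm across, 90 mm high, not to be disturbed; origin at the centre of its underside
Not all that is in view belongs to the job. There is more than one size of the gauge; the one meant has the size given above. What is shaped like the caster but red is not meant.

How it is judged:
On the way, in this order (a step that is already met when the one before it is completed fails the run):
1. the white leaf (1) is down in the gap, its end at least 18 mm below the plate's top (y of tip1 in the frame of caster between -0.01 and 0.01 m and x of tip1 in the frame of caster between -0.003 and 0.01 m and z of tip1 in the frame of caster between 0.015 and 0.042 m), for 0.05 s.
2. then the yellow leaf (2) is tried: its end enters the gap (y of tip2 in the frame of caster between -0.01 and 0.01 m and x of tip2 in the frame of caster between -0.003 and 0.01 m and z of tip2 in the frame of caster between 0.015 and 0.053 m), for 0.05 s.
3. then either the yellow leaf is gripped and down, or the orange leaf (3) is tried: its end enters the gap ((((y of tip2 in the frame of caster between -0.01 and 0.01 m and x of tip2 in the frame of caster between -0.003 and 0.01 m and z of tip2 in the frame of caster between 0.015 and 0.031 m) and contact force between gauge and caster above 2.3 N) or (y of tip3 in the frame of caster between -0.01 and 0.01 m and x of tip3 in the frame of caster between -0.003 and 0.01 m and z of tip3 in the frame of caster between 0.015 and 0.053 m))), for 0.05 s.
At the end, for the whole second after the job is handed in: The first leaf that binds stands in the gap within 5 mm of fully down, gripped between jaw and plate (2.3 to 9 N on the plate: a looser leaf gives less, a leaf one step too thick more), the gauge upright within 0.1 rad, square to the plate within 0.12 rad, released and at rest (((y of tip2 in the frame of caster between -0.008 and 0.008 m and x of tip2 in the frame of caster between -0.003 and 0.01 m and z of tip2 in the frame of caster between 0.015 and 0.031 m) or (y of tip3 in the frame of caster between -0.008 and 0.008 m and x of tip3 in the frame of caster between -0.003 and 0.01 m and z of tip3 in the frame of caster between 0.015 and 0.031 m) or (y of tip4 in the frame of caster between -0.008 and 0.008 m and x of tip4 in the frame of caster between -0.003 and 0.01 m and z of tip4 in the frame of caster between 0.015 and 0.031 m)) and contact force between gauge and caster between 2.3 and 9 N and angle between gauge's own z axis and vertical below 0.1 rad and linear speed of gauge below 0.01 m/s and angle between the x axis of gauge and the x axis of caster, either way round below 0.12 rad); the robot touches nothing.
It fails at once if the gauge is pressed on the clamp's back plate and base with more than 35 N (contact force between gauge and caster above 35 N).
It fails at once if the robot presses on the clamp with more than 10 N (contact force between any of the arm, the fingers and caster above 10 N).
It fails at once if a bystander is moved more than 20 mm (distance of any of dish, dishes_a, dishes_b, bottle, tipbox, scoop_bin, beaker from where it was at the start of the episode above 0.02 m).
It also fails if it takes over 48 s, if anything falls off the work surface, if the arm or the gripper's body presses on something with over 40 N, if the wrist force passes 120 N, or if a joint passes its speed limit or range.

## Robot

A 6-joint arm with a two-finger parallel gripper is mounted at the origin on the work surface. World frame = base frame: x ahead of the robot, y to its left, z up, the work surface at z = 0. Lengths are in m, angles in rad, forces in N, time in s.
With the tool pointing down it reaches from about 0.35 to 0.975 m from the base axis. Payload 4.9 kg.
Tool frame: the origin (TCP) lies at the very end of the fingers, on their centre line; the grasp point (between the pads) lies 19 mm behind it; z points along the fingers, y is the direction in which the jaws open and shut (so a half turn about z gives the same grasp; the last joint's range is limited). The gripper opens to 85 mm and grips with 20 to 120 N. Pads are 22 mm wide; open, the fingers measure 114 mm over their backs; the gripper's body (76 mm by 85 mm) begins 54 mm behind the grasp point. The pads swing forward as they close: fully open they stand 13 mm farther back than shut.
Start: joints at [-1.281, 0.053, 1.613, -0, 1.476, -0.119], TCP at [0.248, -0.573, 0.231] pointing down, gripper open.
Joint ranges: [-3.01, 3.01], [-1.01, 2.22], [0.06, 2.58], [-1.02, 4.17], [0.09, 2.62], [-3.14, 3.14]. Speed limits (rad/s): [2.57, 2.57, 3.14, 3.14, 3.14, 3.14].

## Interface

Orientations are given as a unit quaternion [w, x, y, z].
In Python, from plant import state, grab_frame, camera_model, job_done, search_frame, masks_of, place_of gives the robot as it stands.
- The arm moves only by the tool drive_tool, never from a script. Its argument "series" is a list of rows, each a list of 2 entries, a list of its own where there are three numbers: the shift along the world's x, y, z in m, then the turn, a rotation vector about the world's x, y, z in degrees. A call has 1 to 8 rows; each row is the pose to reach, as a shift and turn from the pose commanded when the call began; what a row does not reach only later rows make up. A row lasts 1/10 s, in which the tool goes at most 50 mm and 8.59 degrees, less where a joint would pass 70% of its speed; a pose out of reach is approached as far as the arm can. A call with a gripper value outside its range is refused whole. "fingers" is the closure, from -1 (fully open) to 1 (shut), so that 0 is half open, set as the call begins (left out, the last holds). The fingers move at their own pace and stop on an object; the grip force is fixed at half the most. Time passes only in rows, so rows that repeat a pose let the fingers close. It gives the time, the measured TCP pose, the force and the opening at its end, in the units of the state.
- state(): the state, without advancing time (a new reading comes with each control period).
- grab_frame(name): name is "scene" or "side" or "wrist"; returns the picture (384x512x3 uint8, red, green, blue); there is no depth.
- camera_model(name): a dict with "fovy" (degrees; the focal length in pixels is half the picture's height over the tangent of half this angle, whatever the lens; pixels are square), "cx", "cy" (the principal point, pixels), "rvec" (rotation vector, rad) and "tvec" (3), from world to camera coordinates, as OpenCV has them. Camera axes: x right, y down, z forward; pixel columns grow to the right and rows downward; lengths in m; the calibration is good to about 2 mm. A picture is of the moment at which its call begins: read the wrist's pose just before it. camera_model takes no time and is no camera call; for the wrist camera it gives the pose at the moment of the call.
- job_done(): hands the job in, once; it reports no verdict.
Trained networks look in the newest picture that a camera, given by its name, has taken for a name from the list of things; names that differ only in an ending like _2 or _b are one class to them, and where a whole thing is asked for, a point or a joint stands for the part that bears it (a point fixed in the world has none). Each returns a list of dicts, best first, with "confidence" (0 to 1); they miss things now and then, are a little off and sometimes report something else, mostly with a low value. They report only what shows in the picture. A call takes as long as a camera call. They do not tell look-alikes from the thing itself.
- search_frame(camera, name): "location" ([x, y, z] in m, in world coordinates, good to about 4 mm: the middle of the surface that is visible of it).
- masks_of(camera, name): "pixels" (384x512 bool, what is visible of it).
- place_of(camera, name): "location" ([x, y, z] in m, in world coordinates, good to about 4 mm: a listed point, or the origin of a listed thing).
The state is a dict: "time": time; "joint_pos": joint angles; "joint_vel": joint speeds; "joint_efforts": joint torques, N m; "tool_pos": TCP position; "tool_rot": TCP orientation; "contact_force": force on the tool from outside, world axes, zero at the start; "ft_torque": the same for the moment, N m; "gripper_width": opening from 0.0 (shut) to 1.0 (fully open).
Only numpy, scipy, OpenCV 4.12 (cv2) and the standard library are available. Lean on these libraries where they do the work, as an engineer would, in place of code of your own. Each camera call takes 0.05 s, during which the arm holds its last target.

## Working session

There is one attempt and no reset: what is moved stays moved. The work goes in short steps, Python scripts to look and compute and a tool call to move; the robot and the scene stay as the last step left them, time stands still between calls to the robot, and variables do not carry over. Pictures are saved under pics/ and viewed, and the job is handed in when it is done.

Besides the shell and the picture viewer there is one more tool, called after "Emit:" as a command line: name --argument value ..., lists and objects as JSON in quotes. drive_tool: Moves the arm, as the interface text tells. Its arguments: {"type":"object","properties":{"series":{"type":"array","items":{"type":"array"}},"fingers":{"type":"number"}},"required":["series"]}

```bash
ls; mkdir -p pics
cat > h.py <<'E'
import numpy as np,cv2
from plant import *
def save(n,f):
    im=grab_frame(n); cv2.imwrite('pics/'+f,cv2.cvtColor(im,cv2.COLOR_RGB2BGR)); return im
E
python3 - <<'E'
from h import *
s=state();print(s)
for n in ['scene','side','wrist']:
    save(n,n+'0.png')
    m=camera_model(n);print(n,m)
    if n!='wrist':
      for t in ['gauge','caster','stand','mouth','grip']:
        try:
          for r in place_of(n,t): print(t,np.round(r['location'],4),round(r['confidence'],2))
        except Exception as e: print(t,e)
print(state()['time'])
E
```

```text
pics
{'time': 0.0, 'joint_pos': array([-1.28098368e+00,  5.33985960e-02,  1.61432816e+00, -9.33722052e-07,
        1.47597170e+00, -1.18981884e-01]), 'joint_vel': array([ 0.00159516, -0.00115627,  0.00133199,  0.0009417 ,  0.00019693,
       -0.00013879]), 'joint_efforts': array([-1.39330554e-03, -3.93690240e+01, -3.70173025e+01, -1.85120784e-04,
        7.13565300e-03,  4.01274235e-06]), 'tool_pos': array([ 0.24826881, -0.57288757,  0.23001673]), 'tool_rot': array([-1.04902344e-03,  9.79182952e-01,  2.02976939e-01, -9.02876988e-05]), 'contact_force': array([-0.68438958,  0.00959956,  0.04266176]), 'ft_torque': array([-0.03604141,  0.00245261,  0.04687625]), 'gripper_width': 0.9999270885772439}
scene {'fovy': 57.47795186721369, 'cx': 253.82013096314552, 'cy': 192.64976765687123, 'rvec': array([ 0.68030693,  2.62809045, -1.10674624]), 'tvec': array([ 0.51692543, -0.03800042,  1.32760641])}
gauge [0.5495 0.1535 0.0435] 0.78
gauge [0.3844 0.2003 0.0471] 0.71
gauge [0.7294 0.2129 0.0544] 0.6
caster [ 0.359  -0.6554 -0.0021] 0.76
caster [ 0.2941 -0.1824 -0.0026] 0.7
caster [ 0.4997 -0.231
[... 539 characters left out ...]
]), 'tvec': array([0.35424787, 0.34112869, 1.38639731])}
gauge [0.7262 0.211  0.0508] 0.96
gauge [0.5504 0.1514 0.0468] 0.81
gauge [0.5536 0.1529 0.079 ] 0.21
caster [ 5.026e-01 -2.363e-01  5.000e-04] 0.98
caster [ 3.558e-01 -6.592e-01  4.000e-04] 0.52
caster [0.5492 0.135  0.0141] 0.31
stand [ 0.5519  0.1531 -0.002 ] 0.72
stand [ 0.5063 -0.2304  0.0296] 0.55
mouth [ 0.4993 -0.2301  0.0579] 0.91
grip [0.7308 0.2071 0.1   ] 0.77
grip [0.5513 0.1538 0.08  ] 0.59
grip [0.3924 0.2043 0.1043] 0.57
wrist {'fovy': 61.025066842820465, 'cx': 261.77606439292634, 'cy': 189.6858233318639, 'rvec': array([-2.42421033,  1.59330016,  0.22288737]), 'tvec': array([-0.62496256, -0.03591264,  0.37822475])}
0.65
```

View pics/scene0.png

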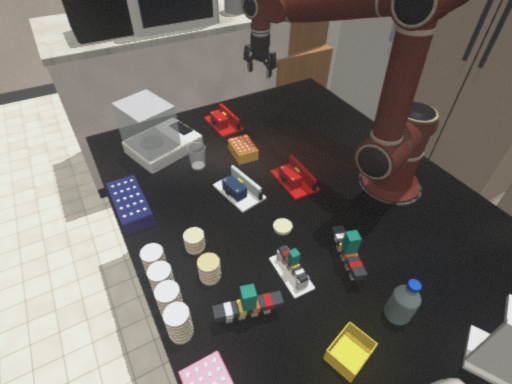

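View pics/side0.png

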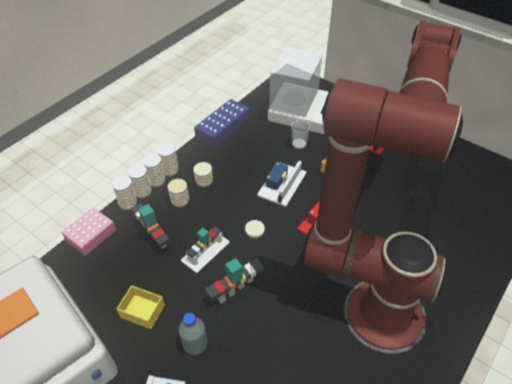

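View pics/wrist0.png

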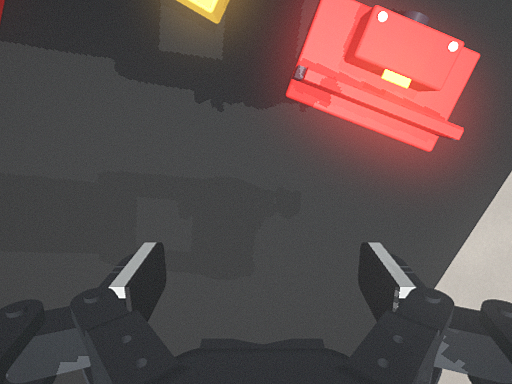

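Run:
```python
from h import *
im=cv2.imread('pics/scene0.png'); a=cv2.resize(im[150:330,200:380],(600,600),interpolation=cv2.INTER_CUBIC); cv2.imwrite('pics/crop1.png',a)
m=camera_model('wrist');R=cv2.Rodrigues(m['rvec'])[0];c=-R.T@m['tvec'];print('cam',c,'axes rows',R.round(3));print(state()['tool_pos'])
```

```text
cam [ 0.31149143 -0.54620371  0.37357259] axes rows [[ 0.397 -0.918  0.   ]
 [-0.883 -0.381  0.274]
 [-0.252 -0.109 -0.962]]
[ 0.24844037 -0.57351651  0.23134427]
```

View pics/crop1.png

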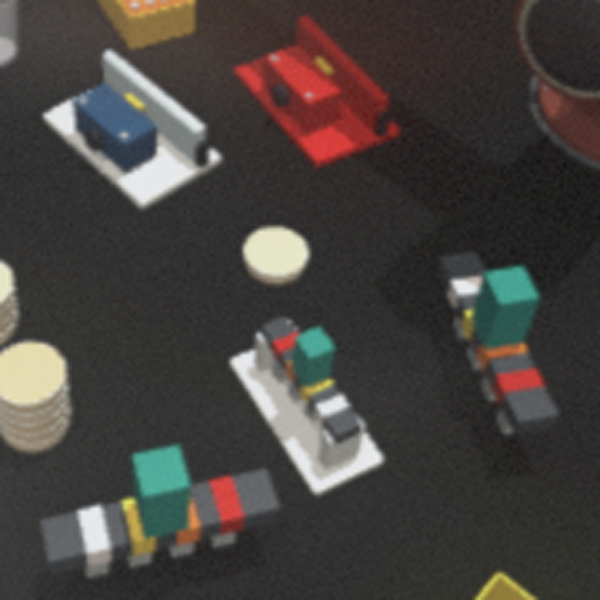

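Emit:
drive_tool --series '[[[0.025,0.042,0.01],[0,0,-5]],[[0.05,0.085,0.02],[0,0,-10]],[[0.075,0.127,0.03],[0,0,-15]],[[0.1,0.17,0.04],[0,0,-20]],[[0.125,0.212,0.04],[0,0,-23.4]],[[0.15,0.255,0.04],[0,0,-23.4]],[[0.175,0.297,0.04],[0,0,-23.4]],[[0.2,0.34,0.04],[0,0,-23.4]]]'

```text
time: 1.45
tool_pos: [0.4491, -0.2317, 0.2717]
tool_rot: [0.0, 1.0, 0.0, 0.0]
contact_force: [-0.2, 0.0, -0.3]
gripper_width: 1.0
```

Emit:
drive_tool --series '[[[0,0,0],[0,0,0]],[[0,0,0],[0,0,0]]]'

```text
time: 1.65
tool_pos: [0.4488, -0.2327, 0.2715]
tool_rot: [0.0, 1.0, 0.002, 0.0]
contact_force: [0.6, -0.4, 0.0]
gripper_width: 1.003
```

Run:
```python
from h import *
print(state()['tool_pos'],state()['tool_rot'])
save('wrist','w1.png'); import pickle
pickle.dump(camera_model('wrist'),open('w1.pkl','wb'))
for t in ['caster','mouth','jaw_level']:
  for r in place_of('wrist',t): print(t,np.round(r['location'],4),round(r['confidence'],2))
```

```text
[ 0.44882446 -0.23268397  0.2714945 ] [3.56582251e-04 9.99998715e-01 1.56277044e-03 3.22090217e-05]
caster [ 0.2922 -0.1778 -0.0013] 0.94
caster [ 0.5005 -0.2288 -0.001 ] 0.83
mouth [ 0.5028 -0.2303  0.0585] 0.79
mouth [ 0.2907 -0.1829  0.061 ] 0.69
jaw_level [ 0.2933 -0.1746  0.0297] 0.96
jaw_level [ 0.4988 -0.2265  0.0284] 0.56
```

View pics/w1.png

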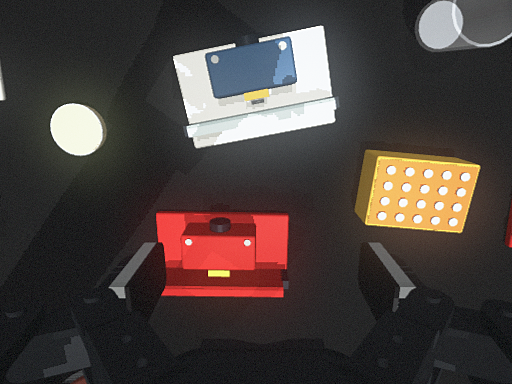

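Run:
```python
import cv2
im=cv2.imread('pics/w1.png'); cv2.imwrite('pics/crop2.png',cv2.resize(im[25:155,165:345],(792,572),interpolation=cv2.INTER_CUBIC))
```

```text
(no output)
```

View pics/crop2.png

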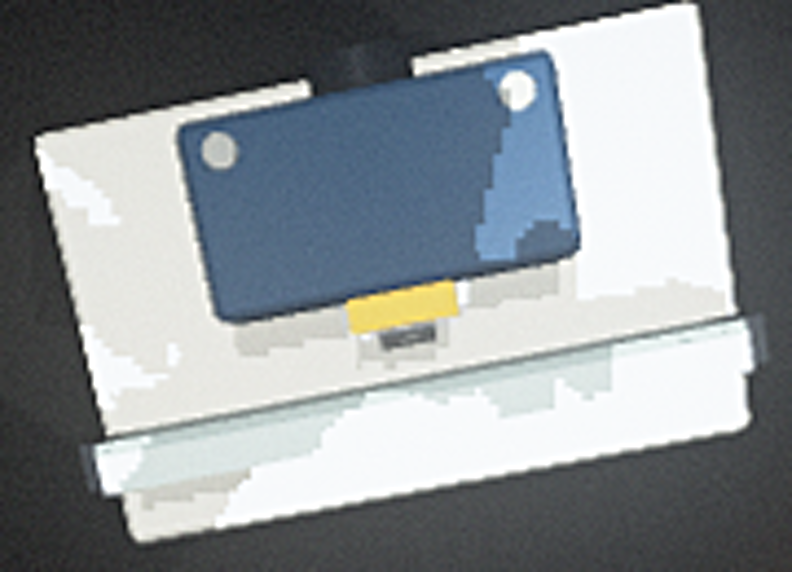

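```bash
cat > fit.py <<'E'
import numpy as np,cv2
from scipy.optimize import least_squares
def fit(m,obj,px,x0):
    f=192/np.tan(np.radians(m['fovy']/2));K=np.array([[f,0,m['cx']],[0,f,m['cy']],[0,0,1]])
    obj=np.array(obj)/1000.;px=np.array(px)
    def res(p):
        c,s=np.cos(p[2]),np.sin(p[2]);w=obj@np.array([[c,-s,0],[s,c,0],[0,0,1]]).T+[p[0],p[1],0]
        return (cv2.projectPoints(w,m['rvec'],m['tvec'],K,None)[0][:,0]-px).ravel()
    r=least_squares(res,x0,loss='soft_l1');return r.x,r.fun.reshape(-1,2).round(1)
E
python3 - <<'E'
from fit import *;import pickle
m=pickle.load(open('w1.pkl','rb'))
obj=[(22,45,57),(22,-45,57),(68,45,57),(68,-45,57),(14,13,57),(14,-13,57),(0,80,57),(0,-80,57)]
px=np.array([(213,325),(582,258),(177,127),(553,49),(352,333),(459,312),(98,443),(748,318)])/4.4+[165,25]-0.4
print(fit(m,obj,px,[.5,-.23,.1]))
E
```

```text
(array([ 0.50165184, -0.23142672,  0.18458249]), array([[ 0.5,  0.3],
       [ 1. , -0.9],
       [-1.5, -0.9],
       [ 0.5, -0.9],
       [ 0.1,  0.5],
       [ 0.1,  0.5],
       [-0.5,  0.5],
       [-0.7,  0.6]]))
```

Emit:
drive_tool --series '[[[0.006,0.048,0],[0,0,0]],[[0.012,0.096,0],[0,0,0]],[[0.018,0.144,0],[0,0,0]],[[0.024,0.192,0],[0,0,0]],[[0.03,0.24,0],[0,0,0]],[[0.036,0.288,0],[0,0,0]],[[0.042,0.336,0],[0,0,0]],[[0.05,0.384,0],[0,0,0]]]'

```text
time: 2.65
tool_pos: [0.4988, 0.1511, 0.2715]
tool_rot: [0.0, 1.0, -0.001, 0.0]
contact_force: [0.4, -0.9, 0.4]
gripper_width: 1.001
```

Emit:
drive_tool --series '[[[0,0,-0.03],[0,0,0]],[[0,0,-0.03],[0,0,0]],[[0,0,-0.03],[0,0,0]]]'

```text
time: 2.95
tool_pos: [0.4982, 0.1493, 0.2406]
tool_rot: [0.0, 1.0, -0.001, -0.001]
contact_force: [0.5, -0.5, -0.3]
gripper_width: 0.997
```

Run:
```python
from h import *
print(state()['tool_pos'],state()['tool_rot'])
im=save('wrist','w2.png'); import pickle
pickle.dump(camera_model('wrist'),open('w2.pkl','wb'))
for t in ['gauge','grip','stand','tip1','tip4']:
  for r in place_of('wrist',t): print(t,np.round(r['location'],4),round(r['confidence'],2))
```

```text
[0.49821783 0.14925796 0.24063954] [ 3.05475653e-04  9.99999065e-01 -7.73974175e-04 -1.08492514e-03]
gauge [0.3921 0.1955 0.0507] 0.95
gauge [0.5495 0.1496 0.0437] 0.89
grip [0.5567 0.1535 0.0805] 0.87
grip [0.3927 0.2012 0.0991] 0.58
stand [5.464e-01 1.537e-01 4.000e-04] 0.74
stand [0.5482 0.1481 0.0461] 0.18
tip1 [0.3861 0.1839 0.0025] 0.86
tip1 [ 0.3949  0.2159 -0.0018] 0.86
tip1 [ 3.770e-01  1.492e-01 -3.000e-04] 0.77
tip1 [0.4094 0.2489 0.0006] 0.56
tip4 [0.3861 0.1839 0.0025] 0.86
tip4 [ 0.3949  0.2159 -0.0018] 0.86
tip4 [ 3.770e-01  1.492e-01 -3.000e-04] 0.77
tip4 [0.4094 0.2489 0.0006] 0.56
```

View pics/w2.png

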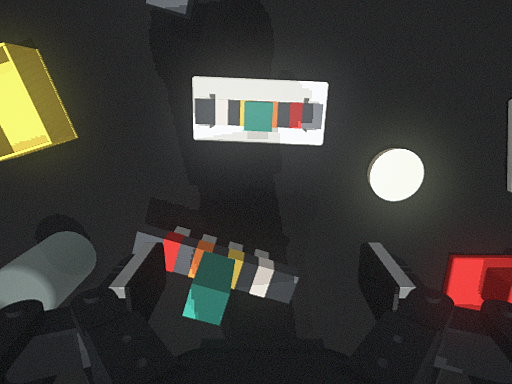

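Run:
```python
import cv2
im=cv2.imread('pics/w2.png'); cv2.imwrite('pics/crop3.png',cv2.resize(im[65:155,185:335],(795,477),interpolation=cv2.INTER_CUBIC))
```

```text
(no output)
```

View pics/crop3.png

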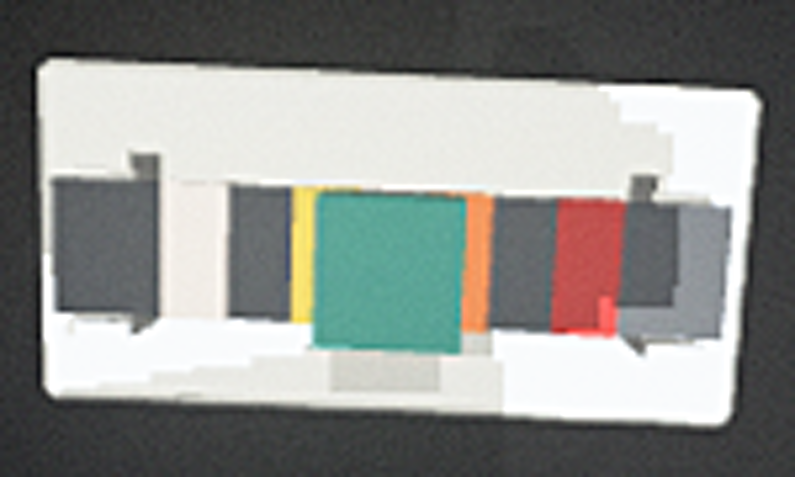

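Run:
```python
from fit import *;import pickle
m=pickle.load(open('w2.pkl','rb'))
obj=[(14,62,59),(-10,62,59),(14,-62,59),(-10,-62,59),(14,12,103),(14,-12,103),(-10,12,103),(-10,-12,103)]
px=np.array([(53,177),(53,312),(732,206),(722,338),(316,192),(468,200),(314,348),(463,354)])/5.3+[185,65]-0.4
print(fit(m,obj,px,[.55,.15,.1]))
```

```text
(array([ 0.5498081 ,  0.15187874, -0.04268196]), array([[-0.1,  0.2],
       [ 0.3,  0.1],
       [ 0.5,  0. ],
       [ 0.2,  0.3],
       [-0.1,  0.1],
       [ 0.1, -0.2],
       [-0.4, -0.2],
       [-0.4, -0.2]]))
```

Emit:
drive_tool --series '[[[0.027,0.001,-0.02],[0,0,-2.4]],[[0.053,0.0015,-0.05],[0,0,-2.4]],[[0.053,0.0015,-0.09],[0,0,-2.4]],[[0.053,0.0015,-0.13],[0,0,-2.4]],[[0.053,0.0015,-0.16],[0,0,-2.4]],[[0.053,0.0015,-0.175],[0,0,-2.4]],[[0.053,0.0015,-0.175],[0,0,-2.4]]]'

```text
time: 3.95
tool_pos: [0.5499, 0.1515, 0.0642]
tool_rot: [0.0, 1.0, -0.021, -0.002]
contact_force: [-0.5, 0.2, 0.4]
gripper_width: 1.0
```

Emit:
drive_tool --series '[[[0,0,0],[0,0,0]],[[0,0,0],[0,0,0]],[[0,0,0],[0,0,0]],[[0,0,0],[0,0,0]],[[0,0,0],[0,0,0]],[[0,0,0],[0,0,0]]]' --fingers 1

```text
time: 4.55
tool_pos: [0.5524, 0.1522, 0.0678]
tool_rot: [-0.0, 1.0, -0.021, 0.001]
contact_force: [-0.9, -0.9, 5.8]
gripper_width: 0.273
```

Run:
```python
from h import *
s=state();print(s['tool_pos'],s['tool_rot'],s['gripper_width'],s['contact_force'],s['joint_pos'])
im=save('wrist','w3.png')
save('side','s3.png')
```

```text
[0.55244275 0.15221071 0.06775353] [-2.11500355e-04  9.99785011e-01 -2.06998318e-02  1.18456481e-03] 0.27317538018788384 [-0.85188317 -0.88274511  5.76590265] [1.38980126e-01 8.66503347e-02 1.86499367e+00 4.41195958e-05
 1.18754240e+00 1.75116265e+00]
```

View pics/w3.png

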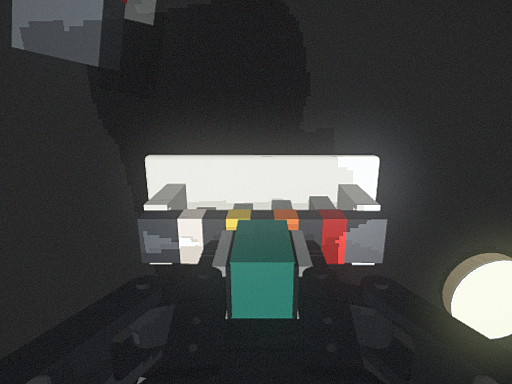

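Emit:
drive_tool --series '[[[0,0,0.01],[0,0,0]],[[0,0,0.03],[0,0,0]],[[0,0,0.06],[0,0,0]],[[0,0,0.1],[0,0,0]],[[0,0,0.1],[0,0,0]],[[0,0,0.1],[0,0,0]]]'

```text
time: 5.25
tool_pos: [0.5518, 0.1521, 0.1674]
tool_rot: [-0.0, 1.0, -0.021, 0.001]
contact_force: [-0.2, -0.3, -1.4]
gripper_width: 0.273
```

Run:
```python
from h import *
import pickle
s=state();print(s['tool_pos'],s['tool_rot'],s['gripper_width'],s['contact_force'],s['joint_pos'])
im=save('wrist','w4.png');m=camera_model('wrist');s=state();print(s['tool_pos'],s['tool_rot'])
pickle.dump((m,s),open('w4.pkl','wb'))
a=cv2.imread('pics/w4.png');cv2.imwrite('pics/crop4.png',cv2.resize(a[190:340,120:400],(784,420),interpolation=cv2.INTER_CUBIC))
```

```text
[0.55181013 0.15206737 0.167416  ] [-1.49501378e-04  9.99784227e-01 -2.07516689e-02  9.19573763e-04] 0.2731649804758733 [-0.20761456 -0.28096388 -1.35937803] [ 1.38903179e-01 -2.53509878e-02  1.80027449e+00  2.87509973e-06
  1.36480586e+00  1.75120526e+00]
[0.55074671 0.15192138 0.16557755] [ 1.00709226e-04  9.99784372e-01 -2.07538014e-02 -6.92721259e-04]
```

View pics/crop4.png

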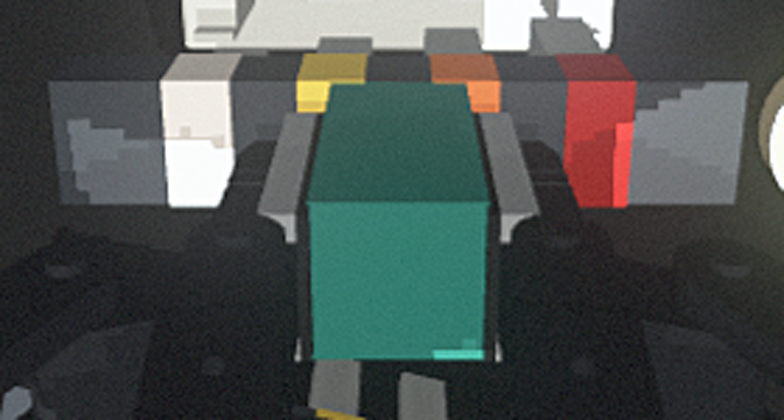

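```bash
cat > pnp.py <<'E'
import numpy as np,cv2,pickle
from scipy.spatial.transform import Rotation as Ro
from scipy.optimize import least_squares
def pnp(m,s,obj,px):
    f=192/np.tan(np.radians(m['fovy']/2));K=np.array([[f,0,m['cx']],[0,f,m['cy']],[0,0,1]])
    obj=np.array(obj,float)/1000
    ok,r,t=cv2.solvePnP(obj,np.array(px,float),K,None)
    e=(cv2.projectPoints(obj,r,t,K,None)[0][:,0]-px).round(1)
    Rw=cv2.Rodrigues(m['rvec'])[0]
    Rg=Rw.T@cv2.Rodrigues(r)[0];tg=Rw.T@(t[:,0]-m['tvec'])
    print('gauge world',tg.round(4),'rotvec deg',np.degrees(Ro.from_matrix(Rg).as_rotvec()).round(2))
    q=s['tool_rot'];Rt=Ro.from_quat([q[1],q[2],q[3],q[0]]).as_matrix()
    print('gauge - tcp in gauge axes',(Rg.T@(tg-s['tool_pos'])).round(4));print(e.tolist())
E
python3 - <<'E'
from pnp import *
m,s=pickle.load(open('w4.pkl','rb'))
obj=[(14,62,14),(14,-62,14),(-10,62,14),(-10,-62,14),(14,12,58),(14,-12,58),(-10,12,58),(-10,-12,58)]
px=np.array([(48,81),(748,81),(60,205),(737,206),(309,202),(488,202),(313,358),(484,358)])/2.8+[120,190]-.4
pnp(m,s,obj,px)
E
```

```text
gauge world [0.5472 0.1517 0.1425] rotvec deg [ 0.01  0.47 -2.46]
gauge - tcp in gauge axes [-0.0034 -0.0004 -0.0231]
[[0.1, 0.3], [0.2, 0.4], [0.6, -0.3], [-0.7, -0.5], [-0.8, -0.3], [0.9, -0.3], [-0.6, 0.3], [0.6, 0.3]]
```

Emit:
drive_tool --series '[[[-0.004,-0.045,0],[0,0,2]],[[-0.008,-0.09,0],[0,0,4]],[[-0.012,-0.135,0],[0,0,6]],[[-0.016,-0.18,0],[0,0,8]],[[-0.02,-0.225,0],[0,0,10]],[[-0.025,-0.27,0],[0,0,12]],[[-0.03,-0.315,0],[0,0,13]],[[-0.035,-0.36,0],[0,0,13]]]'

```text
time: 6.1
tool_pos: [0.5145, -0.209, 0.1636]
tool_rot: [-0.001, 0.996, 0.093, -0.002]
contact_force: [0.3, -0.4, -1.2]
gripper_width: 0.273
```

Emit:
drive_tool --series '[[[-0.003,-0.035,0],[0,0,0]],[[-0.005,-0.058,-0.015],[0,0,0]],[[-0.005,-0.058,-0.025],[0,0,0]],[[-0.005,-0.058,-0.025],[0,0,0]],[[-0.005,-0.058,-0.025],[0,0,0]]]'

```text
time: 6.6
tool_pos: [0.5107, -0.2645, 0.1396]
tool_rot: [-0.001, 0.996, 0.093, -0.001]
contact_force: [-0.7, 0.7, -1.1]
gripper_width: 0.276
```

Run:
```python
from h import *
import pickle
s=state();print(s['tool_pos'],s['tool_rot'],s['contact_force'],s['joint_pos'][5])
save('wrist','w5.png');m=camera_model('wrist')
pickle.dump((m,s),open('w5.pkl','wb'))
save('side','s5.png');save('scene','c5.png');s=state();print(s['tool_pos'],s['contact_force'])
a=cv2.imread('pics/s5.png');b=cv2.imread('pics/c5.png')
x=cv2.resize(a[120:240,220:350],(650,600),interpolation=cv2.INTER_CUBIC)
cv2.imwrite('pics/crop5.png',x)
x=cv2.resize(b[130:230,190:300],(660,600),interpolation=cv2.INTER_CUBIC)
cv2.imwrite('pics/crop5b.png',x)
```

```text
[ 0.51069326 -0.26453146  0.13964434] [-0.00122629  0.99566671  0.09297788 -0.00118975] [-0.6690532   0.70379433 -1.05957948] 0.7770119622407939
[ 0.5119033  -0.26511594  0.14175827] [-0.30288379 -0.99479029 -0.62075138]
```

View pics/w5.png

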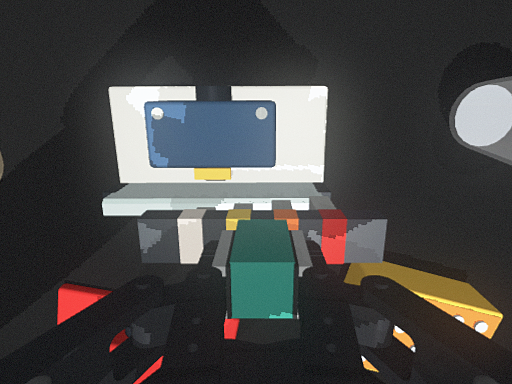

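View pics/crop5.png

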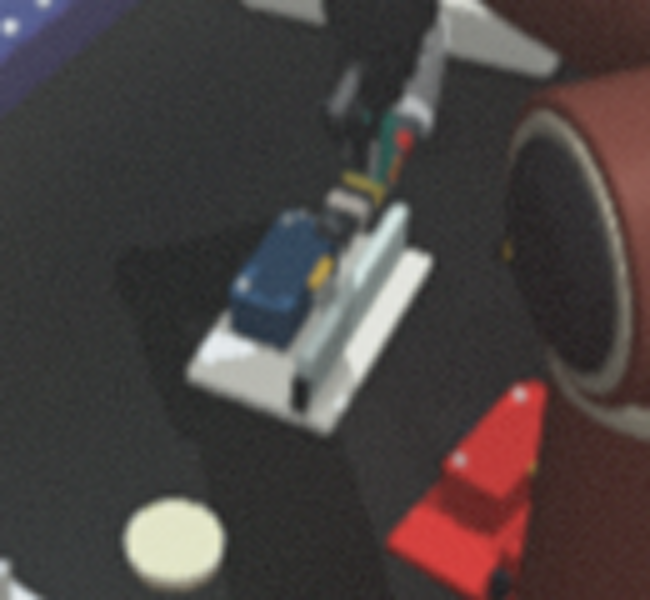

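View pics/crop5b.png

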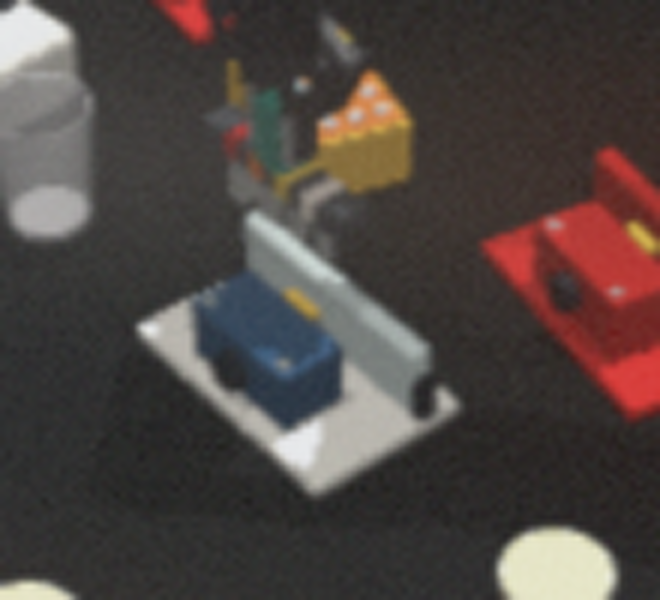

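Run:
```python
import cv2
im=cv2.imread('pics/w5.png'); cv2.imwrite('pics/crop6.png',cv2.resize(im[80:280,90:400],(775,500),interpolation=cv2.INTER_CUBIC))
```

```text
(no output)
```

View pics/crop6.png

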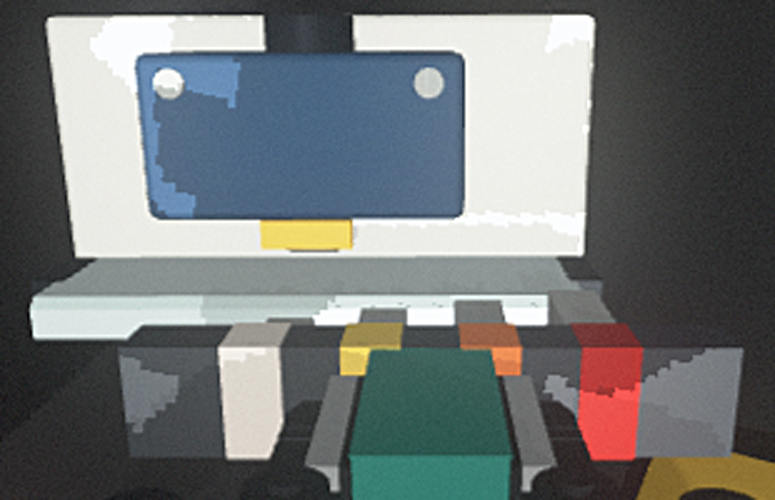

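Run:
```python
from fit import *; from pnp import *
m,s=pickle.load(open('w5.pkl','rb'))
obj=[(22,45,57),(22,-45,57),(68,45,57),(68,-45,57),(14,13,57),(14,-13,57),(-12,80,60),(0,80,57)]
px=np.array([(149,219),(466,218),(135,53),(463,52),(262,248),(352,248),(32,340),(32,295)])/2.5+[90,80]-.4
print(fit(m,obj,px,[.5,-.23,.1]))
obj=[(14,62,14),(14,-62,14),(-10,62,14),(-10,-62,14),(14,12,58),(14,-12,58)]
px=np.array([(117,347),(743,347),(130,458),(733,458),(350,456),(510,456)])/2.5+[90,80]-.4
pnp(m,s,obj,px)
```

```text
(array([ 0.5031326 , -0.23043118,  0.18829582]), array([[-0.9,  0.7],
       [-0.5,  0.8],
       [-2.1, -0.3],
       [ 1.3, -0.2],
       [-0.2, -0. ],
       [ 0.2, -0.1],
       [ 1.1, -0.9],
       [ 0.7,  0.1]]))
gauge world [ 0.5079 -0.2655  0.1178] rotvec deg [-0.05  0.19 10.72]
gauge - tcp in gauge axes [-0.0028 -0.0005 -0.0219]
[[0.2, 0.5], [0.3, 0.3], [-0.0, -0.3], [-0.5, -0.3], [-0.9, -0.1], [0.8, -0.1]]
```

Emit:
drive_tool --series '[[[0.0015,0.0003,-0.01],[0,0,0]],[[0.0015,0.0003,-0.02],[0,0,0]],[[0.0015,0.0003,-0.025],[0,0,0]],[[0.0015,0.0003,-0.028],[0,0,0]],[[0.0015,0.0003,-0.028],[0,0,0]]]'

```text
time: 7.25
tool_pos: [0.5128, -0.2654, 0.1125]
tool_rot: [-0.0, 0.996, 0.093, -0.0]
contact_force: [0.4, 0.1, -1.8]
gripper_width: 0.277
```

Emit:
drive_tool --series '[[[0,0,-0.003],[0,0,0]],[[0,0,-0.006],[0,0,0]]]'

```text
time: 7.45
tool_pos: [0.513, -0.2659, 0.1073]
tool_rot: [0.0, 0.996, 0.093, 0.0]
contact_force: [-0.2, -0.5, -0.7]
gripper_width: 0.275
```

Emit:
drive_tool --series '[[[0,0,-0.004],[0,0,0]],[[0,0,-0.008],[0,0,0]],[[0,0,-0.011],[0,0,0]],[[0,0,-0.014],[0,0,0]],[[0,0,-0.014],[0,0,0]]]'

```text
time: 7.95
tool_pos: [0.5128, -0.2655, 0.0928]
tool_rot: [-0.0, 0.996, 0.093, -0.0]
contact_force: [-0.3, 0.0, -1.8]
gripper_width: 0.272
```

Run:
```python
from h import *
import pickle
s=state();print(s['tool_pos'],s['contact_force'])
save('wrist','w6.png');m=camera_model('wrist')
pickle.dump((m,s),open('w6.pkl','wb'))
save('side','s6.png')
im=cv2.imread('pics/w6.png'); x=cv2.resize(im[80:280,90:400],(775,500),interpolation=cv2.INTER_CUBIC)
cv2.imwrite('pics/crop7.png',x)
a=cv2.imread('pics/s6.png');cv2.imwrite('pics/crop7s.png',cv2.resize(a[120:240,220:350],(650,600),interpolation=cv2.INTER_CUBIC))
s=state();print(s['tool_pos'],s['contact_force'])
```

```text
[ 0.51282684 -0.26551879  0.09275235] [-0.29770737  0.01302243 -1.75765119]
[ 0.51287617 -0.26566202  0.09323115] [-0.83517617 -0.46718939 -1.31214622]
```

View pics/crop7.png

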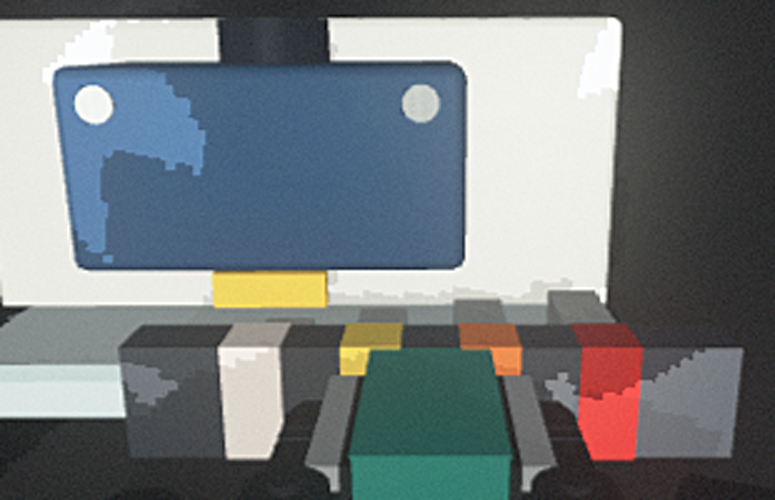

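View pics/crop7s.png

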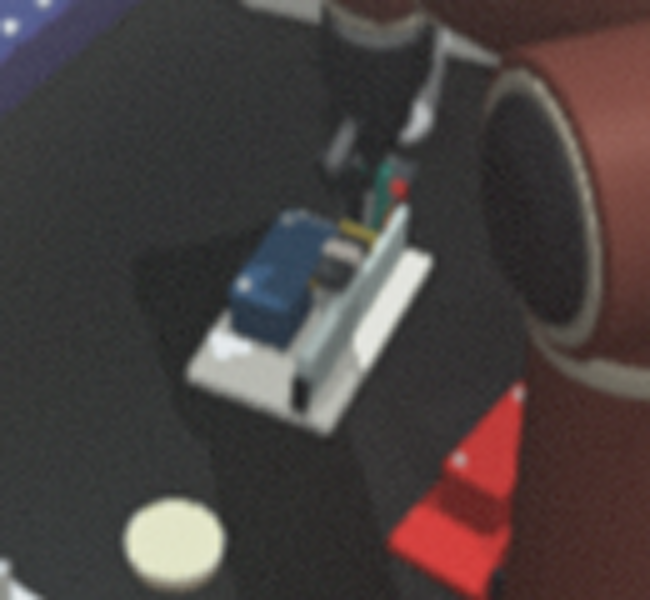

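Run:
```python
from fit import *; from pnp import *
m,s=pickle.load(open('w6.pkl','rb'))
obj=[(22,45,57),(22,-45,57),(68,45,57),(68,-45,57),(14,13,57),(14,-13,57)]
px=np.array([(75,270),(467,269),(53,63),(468,62),(213,307),(328,307)])/2.5+[90,80]-.4
print(fit(m,obj,px,[.5,-.23,.1]))
obj=[(14,62,14),(14,-62,14),(-10,62,14),(-10,-62,14),(14,12,58),(14,-12,58)]
px=np.array([(117,347),(743,347),(130,458),(733,458),(350,456),(510,456)])/2.5+[90,80]-.4
pnp(m,s,obj,px)
```

```text
(array([ 0.50292716, -0.23045629,  0.18592503]), array([[-1.2,  0.8],
       [ 0.3,  1. ],
       [-3.1, -0.1],
       [ 0.9,  0.1],
       [ 0.9, -0.7],
       [ 0.1, -0.8]]))
gauge world [ 0.5095 -0.2664  0.0701] rotvec deg [-0.09  0.15 10.64]
gauge - tcp in gauge axes [-0.0034 -0.0002 -0.0226]
[[0.2, 0.5], [0.3, 0.3], [-0.0, -0.3], [-0.5, -0.3], [-0.9, -0.1], [0.8, -0.1]]
```

Emit:
drive_tool --series '[[[-0.0005,-0.0001,0],[0,0,0]],[[-0.001,-0.0002,0],[0,0,0]]]'

```text
time: 8.25
tool_pos: [0.5125, -0.2658, 0.0935]
tool_rot: [0.0, 0.996, 0.093, 0.001]
contact_force: [4.1, -0.2, -3.3]
gripper_width: 0.273
```

Emit:
drive_tool --series '[[[-0.0005,-0.0001,0],[0,0,0]],[[-0.001,-0.0002,0],[0,0,0]]]'

```text
time: 8.45
tool_pos: [0.5122, -0.2659, 0.0935]
tool_rot: [0.0, 0.996, 0.093, 0.002]
contact_force: [6.5, 0.9, -5.7]
gripper_width: 0.273
```

Emit:
drive_tool --series '[[[0.002,0.0004,0],[0,0,0]],[[0.002,0.0004,0.015],[0,0,0]],[[0.002,0.0004,0.03],[0,0,0]],[[0.002,0.0004,0.036],[0,0,0]],[[-0.0004,0.0124,0.036],[0,0,0]],[[-0.0024,0.024,0.036],[0,0,0]],[[-0.0024,0.024,0.036],[0,0,0]],[[-0.0024,0.024,0.036],[0,0,0]]]'

```text
time: 9.25
tool_pos: [0.5079, -0.2412, 0.1285]
tool_rot: [-0.0, 0.996, 0.093, -0.001]
contact_force: [-0.1, 0.2, -0.8]
gripper_width: 0.275
```

Run:
```python
from h import *
import pickle
s=state();print(s['tool_pos'],s['contact_force'])
save('wrist','w7.png');m=camera_model('wrist')
pickle.dump((m,s),open('w7.pkl','wb'))
im=cv2.imread('pics/w7.png'); x=cv2.resize(im[80:280,90:400],(775,500),interpolation=cv2.INTER_CUBIC)
cv2.imwrite('pics/crop8.png',x)
```

```text
[ 0.5079386  -0.24124088  0.12851354] [-0.09791261  0.15045078 -0.84188973]
```

View pics/crop8.png

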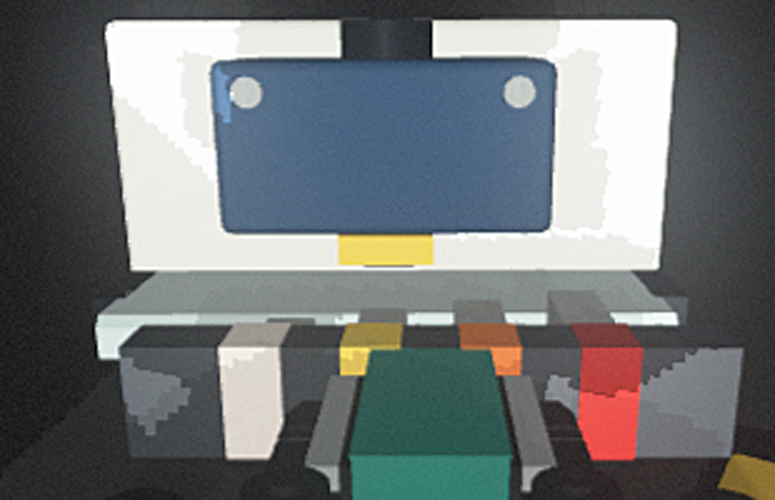

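Emit:
drive_tool --series '[[[0,0,-0.008],[0,0,0]],[[0,0,-0.014],[0,0,0]],[[0,0,-0.018],[0,0,0]],[[0,0,-0.021],[0,0,0]]]'

```text
time: 9.7
tool_pos: [0.5084, -0.242, 0.1075]
tool_rot: [-0.0, 0.996, 0.092, -0.0]
contact_force: [0.8, -0.2, -0.2]
gripper_width: 0.272
```

Emit:
drive_tool --series '[[[0,0,-0.002],[0,0,0]],[[0,0,-0.004],[0,0,0]],[[0,0,-0.006],[0,0,0]],[[0,0,-0.006],[0,0,0]]]'

```text
time: 10.1
tool_pos: [0.5084, -0.242, 0.102]
tool_rot: [-0.0, 0.996, 0.093, -0.0]
contact_force: [-0.6, -0.2, -1.1]
gripper_width: 0.275
```

Emit:
drive_tool --series '[[[0,0,-0.002],[0,0,0]],[[0,0,-0.004],[0,0,0]],[[0,0,-0.006],[0,0,0]],[[0,0,-0.006],[0,0,0]]]'

```text
time: 10.5
tool_pos: [0.5083, -0.2419, 0.0959]
tool_rot: [-0.0, 0.996, 0.093, -0.0]
contact_force: [0.1, 0.5, -0.9]
gripper_width: 0.275
```

Emit:
drive_tool --series '[[[0,0,-0.002],[0,0,0]],[[0,0,-0.004],[0,0,0]],[[0,0,-0.006],[0,0,0]],[[0,0,-0.006],[0,0,0]]]'

```text
time: 10.9
tool_pos: [0.5083, -0.2419, 0.0898]
tool_rot: [-0.0, 0.996, 0.093, -0.0]
contact_force: [-0.1, 0.2, -1.2]
gripper_width: 0.273
```

Emit:
drive_tool --series '[[[0,0,-0.002],[0,0,0]],[[0,0,-0.004],[0,0,0]],[[0,0,-0.004],[0,0,0]]]'

```text
time: 11.2
tool_pos: [0.5083, -0.242, 0.0859]
tool_rot: [-0.0, 0.996, 0.093, -0.0]
contact_force: [-1.0, -0.5, -1.6]
gripper_width: 0.268
```

Emit:
drive_tool --series '[[[0.0005,0.0001,0],[0,0,0]],[[0.001,0.0002,0],[0,0,0]],[[0.001,0.0002,0],[0,0,0]]]'

```text
time: 11.5
tool_pos: [0.5097, -0.2419, 0.0865]
tool_rot: [0.0, 0.996, 0.093, 0.0]
contact_force: [0.1, -0.2, -1.0]
gripper_width: 0.277
```

Emit:
drive_tool --series '[[[-0.001,-0.0002,0],[0,0,0]],[[-0.0015,-0.0003,0],[0,0,0]],[[-0.002,-0.0004,0],[0,0,0]]]'

```text
time: 11.8
tool_pos: [0.5081, -0.2422, 0.0864]
tool_rot: [0.0, 0.996, 0.093, 0.001]
contact_force: [3.7, 0.9, -2.9]
gripper_width: 0.268
```

Emit:
drive_tool --series '[[[0.001,0.0002,0.005],[0,0,0]],[[0.001,0.0002,0.02],[0,0,0]],[[0.001,0.0002,0.035],[0,0,0]],[[0.001,0.0002,0.043],[0,0,0]],[[-0.0014,0.0122,0.043],[0,0,0]],[[-0.0034,0.0238,0.043],[0,0,0]],[[-0.0034,0.0238,0.043],[0,0,0]],[[-0.0034,0.0238,0.043],[0,0,0]]]'

```text
time: 12.6
tool_pos: [0.5035, -0.2176, 0.1284]
tool_rot: [-0.0, 0.996, 0.093, -0.001]
contact_force: [-0.3, -0.4, -1.1]
gripper_width: 0.275
```

Emit:
drive_tool --series '[[[0,0,-0.008],[0,0,0]],[[0,0,-0.014],[0,0,0]],[[0,0,-0.018],[0,0,0]],[[0,0,-0.021],[0,0,0]]]'

```text
time: 13.0
tool_pos: [0.5039, -0.2185, 0.1074]
tool_rot: [-0.0, 0.996, 0.092, -0.0]
contact_force: [-0.2, 0.4, -1.6]
gripper_width: 0.273
```

Emit:
drive_tool --series '[[[0,0,-0.002],[0,0,0]],[[0,0,-0.004],[0,0,0]],[[0,0,-0.004],[0,0,0]]]'

```text
time: 13.3
tool_pos: [0.5039, -0.2184, 0.1039]
tool_rot: [-0.0, 0.996, 0.093, -0.0]
contact_force: [0.3, 0.9, -2.0]
gripper_width: 0.275
```

Emit:
drive_tool --series '[[[0,0,-0.002],[0,0,0]],[[0,0,-0.004],[0,0,0]],[[0,0,-0.004],[0,0,0]]]'

```text
time: 13.6
tool_pos: [0.5039, -0.2184, 0.1]
tool_rot: [-0.0, 0.996, 0.093, -0.0]
contact_force: [0.0, 0.8, -1.5]
gripper_width: 0.272
```

Tip at about z = 43 mm; going on down in small steps.

Emit:
drive_tool --series '[[[0,0,-0.002],[0,0,0]],[[0,0,-0.004],[0,0,0]],[[0,0,-0.004],[0,0,0]]]'

```text
time: 13.9
tool_pos: [0.5039, -0.2187, 0.0962]
tool_rot: [0.0, 0.996, 0.093, -0.0]
contact_force: [-1.7, -1.8, 0.3]
gripper_width: 0.271
```

Emit:
drive_tool --series '[[[0,0,-0.002],[0,0,0]],[[0,0,-0.004],[0,0,0]],[[0,0,-0.004],[0,0,0]]]'

```text
time: 14.2
tool_pos: [0.504, -0.2186, 0.0921]
tool_rot: [0.0, 0.996, 0.093, -0.0]
contact_force: [-2.5, -0.9, 0.7]
gripper_width: 0.273
```

Emit:
drive_tool --series '[[[0,0,-0.002],[0,0,0]],[[0,0,-0.004],[0,0,0]],[[0,0,-0.004],[0,0,0]]]'

```text
time: 14.5
tool_pos: [0.504, -0.2184, 0.0879]
tool_rot: [-0.0, 0.996, 0.093, -0.0]
contact_force: [-1.1, -0.6, 0.2]
gripper_width: 0.272
```

Emit:
drive_tool --series '[[[-0.0003,0,-0.002],[0,0,0]],[[-0.0003,0,-0.004],[0,0,0]],[[-0.0003,0,-0.004],[0,0,0]]]'

```text
time: 14.8
tool_pos: [0.5039, -0.2184, 0.084]
tool_rot: [-0.0, 0.996, 0.093, 0.0]
contact_force: [-2.2, -0.5, -0.1]
gripper_width: 0.272
```

Emit:
drive_tool --series '[[[0,0,-0.001],[0,0,0]],[[0,0,-0.001],[0,0,0]]]'

```text
time: 15.0
tool_pos: [0.5039, -0.2185, 0.0832]
tool_rot: [-0.0, 0.996, 0.093, 0.0]
contact_force: [-3.1, -0.5, 1.4]
gripper_width: 0.273
```

Emit:
drive_tool --series '[[[0,0,-0.001],[0,0,0]],[[0,0,-0.001],[0,0,0]]]'

```text
time: 15.2
tool_pos: [0.504, -0.2185, 0.0827]
tool_rot: [-0.0, 0.996, 0.093, 0.0]
contact_force: [-3.5, -0.3, 4.0]
gripper_width: 0.273
```

Emit:
drive_tool --series '[[[0,0,0],[0,0,0]],[[0,0,0],[0,0,0]],[[0,0,0],[0,0,0]],[[0,0,0],[0,0,0]]]' --fingers 0.1

```text
time: 15.6
tool_pos: [0.5039, -0.2184, 0.0821]
tool_rot: [-0.0, 0.996, 0.093, 0.0]
contact_force: [0.5, 0.3, -0.1]
gripper_width: 0.447
```

Run:
```python
from h import *
import pickle
s=state();print(s['tool_pos'],s['contact_force'],s['gripper_width'])
save('wrist','w9.png');m=camera_model('wrist')
pickle.dump((m,s),open('w9.pkl','wb'))
im=cv2.imread('pics/w9.png'); x=cv2.resize(im[60:320,90:480],(780,520),interpolation=cv2.INTER_CUBIC)
cv2.imwrite('pics/crop9.png',x)
```

```text
[ 0.50390938 -0.21836401  0.08211723] [ 0.54458782  0.31532877 -0.12831096] 0.44683969707211724
```

View pics/crop9.png

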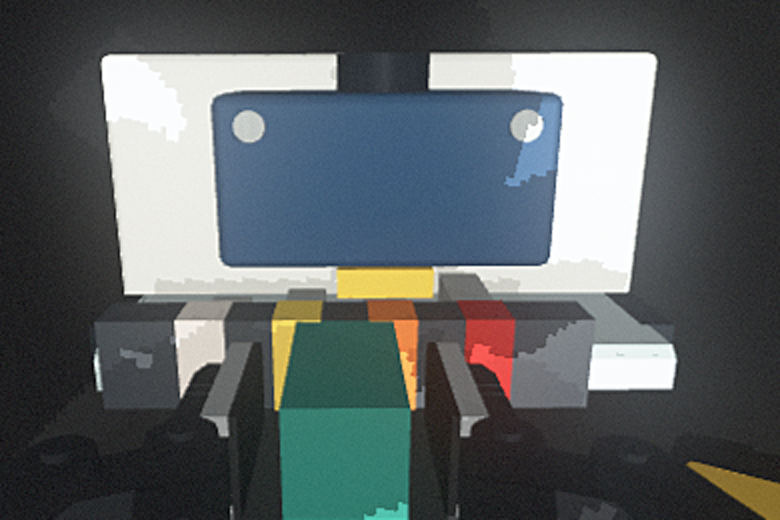

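Emit:
drive_tool --series '[[[0,0,0],[0,0,0]],[[0,0,0],[0,0,0]],[[0,0,0],[0,0,0]],[[0,0,0],[0,0,0]]]' --fingers 1

```text
time: 16.05
tool_pos: [0.5039, -0.2185, 0.0824]
tool_rot: [0.0, 0.996, 0.093, 0.0]
contact_force: [-0.6, -0.4, 0.2]
gripper_width: 0.274
```

Emit:
drive_tool --series '[[[0,0,0.001],[0,0,0]],[[0,0,0.002],[0,0,0]],[[0,0,0.003],[0,0,0]]]'

```text
time: 16.35
tool_pos: [0.5037, -0.2181, 0.0844]
tool_rot: [-0.0, 0.996, 0.093, 0.0]
contact_force: [3.2, -0.9, -6.7]
gripper_width: 0.277
```

Emit:
drive_tool --series '[[[0,0,0.001],[0,0,0]],[[0,0,0.002],[0,0,0]]]'

```text
time: 16.55
tool_pos: [0.5037, -0.2179, 0.0868]
tool_rot: [-0.001, 0.996, 0.093, -0.0]
contact_force: [3.5, 0.1, -7.5]
gripper_width: 0.272
```

Emit:
drive_tool --series '[[[0,0,-0.002],[0,0,0]],[[0,0,-0.004],[0,0,0]],[[0,0,-0.005],[0,0,0]],[[0,0,-0.006],[0,0,0]],[[0,0,-0.006],[0,0,0]]]'

```text
time: 17.05
tool_pos: [0.5041, -0.2191, 0.0824]
tool_rot: [0.001, 0.996, 0.093, 0.0]
contact_force: [-1.9, 0.3, 5.1]
gripper_width: 0.272
```

Emit:
drive_tool --series '[[[0,0,-0.001],[0,0,0]],[[0,0,-0.001],[0,0,0]]]'

```text
time: 17.25
tool_pos: [0.5042, -0.2191, 0.0824]
tool_rot: [0.0, 0.996, 0.093, 0.0]
contact_force: [-4.4, 1.4, 9.5]
gripper_width: 0.276
```

Emit:
drive_tool --series '[[[0,0,0],[0,0,0]],[[0,0,0],[0,0,0]],[[0,0,0],[0,0,0]],[[0,0,0],[0,0,0]]]' --fingers 0

```text
time: 17.65
tool_pos: [0.5036, -0.2184, 0.0799]
tool_rot: [-0.0, 0.996, 0.093, -0.0]
contact_force: [0.4, -0.0, 0.5]
gripper_width: 0.501
```

Emit:
drive_tool --series '[[[0,0,0.02],[0,0,0]],[[0,0,0.05],[0,0,0]],[[0,0,0.09],[0,0,0]],[[0,0,0.13],[0,0,0]],[[-0.03,0,0.16],[0,0,0]],[[-0.05,0,0.16],[0,0,0]],[[-0.05,0,0.16],[0,0,0]],[[-0.05,0,0.16],[0,0,0]]]'

```text
time: 18.45
tool_pos: [0.4538, -0.2184, 0.2397]
tool_rot: [-0.0, 0.996, 0.092, -0.0]
contact_force: [-0.3, -0.4, 0.3]
gripper_width: 0.498
```

Run:
```python
from h import *
import pickle
s=state();print(s['tool_pos'],s['contact_force'],s['gripper_width'])
save('wrist','w10.png');m=camera_model('wrist')
pickle.dump((m,s),open('w10.pkl','wb'))
save('side','s10.png')
im=cv2.imread('pics/w10.png');cv2.imwrite('pics/crop10.png',cv2.resize(im[20:200,140:380],(800,600),interpolation=cv2.INTER_CUBIC))
a=cv2.imread('pics/s10.png');cv2.imwrite('pics/crop10s.png',cv2.resize(a[120:240,220:350],(650,600),interpolation=cv2.INTER_CUBIC))
```

```text
[ 0.4537696  -0.21835686  0.23967423] [-0.32898672 -0.38956542  0.344691  ] 0.4983742269679522
```

View pics/crop10.png

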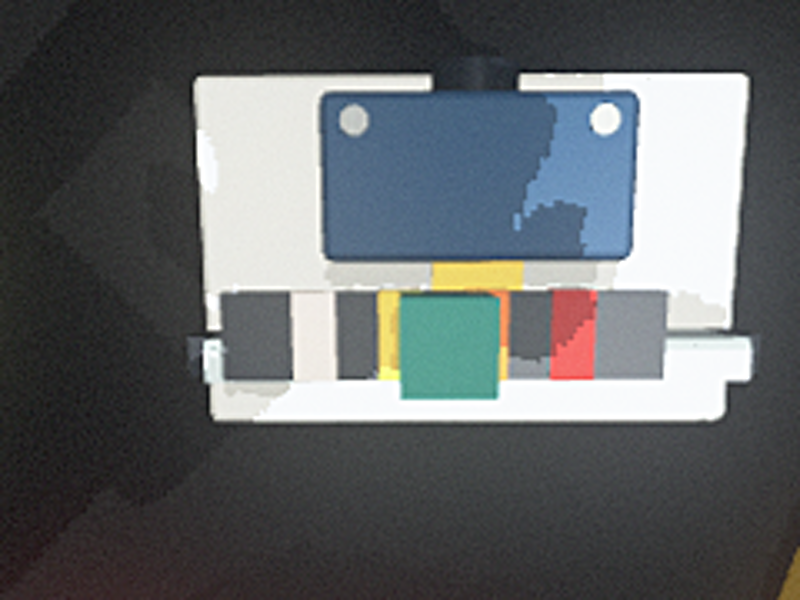

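View pics/crop10s.png

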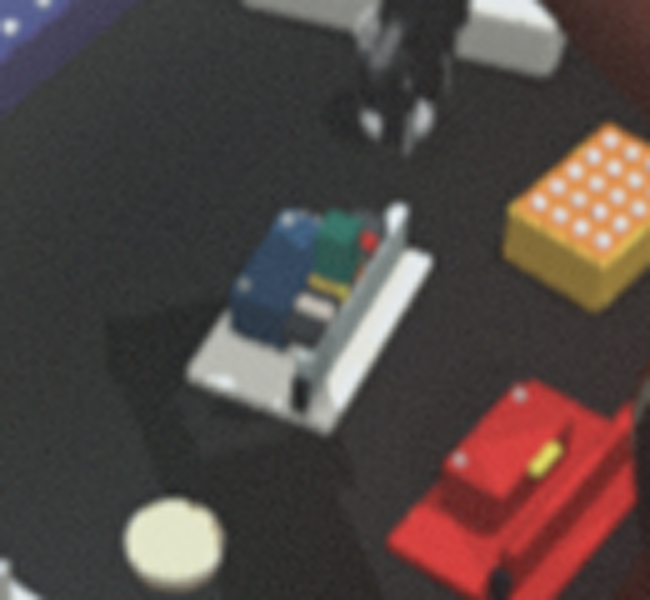

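Run:
```python
from fit import *; from pnp import *
m,s=pickle.load(open('w10.pkl','rb'))
S=800/240
obj=[(22,45,57),(22,-45,57),(68,45,57),(68,-45,57),(14,13,57),(14,-13,57)]
px=np.array([(323,261),(632,260),(319,91),(639,90),(432,288),(524,288)])/S+[140,20]-.4
c,e=fit(m,obj,px,[.5,-.23,.1]);print(c,e.tolist())
obj=[(14,62,14),(14,-62,14),(-10,62,14),(-10,-62,14),(14,12,58),(14,-12,58),(-10,12,58),(-10,-12,58)]
px=np.array([(221,291),(669,291),(223,380),(666,380),(401,294),(501,294),(400,399),(499,399)])/S+[140,20]-.4
pnp(m,s,obj,px)
o2=[(x,y,z+60) for x,y,z in obj]
g,e=fit(m,o2,px,[.5,-.2,.1]);print(g,e.tolist())
R=np.array([[np.cos(c[2]),np.sin(c[2])],[-np.sin(c[2]),np.cos(c[2])]]);print('rel',R@(g[:2]-c[:2]),g[2]-c[2])
```

```text
[ 0.50226964 -0.22988509  0.18891416] [[-0.5, 0.3], [0.7, 0.1], [-0.6, -0.7], [1.2, -0.8], [0.1, 0.6], [-0.5, 0.5]]
gauge world [ 0.5003 -0.2201  0.0595] rotvec deg [-0.14  0.63 10.57]
gauge - tcp in gauge axes [ 0.0474 -0.01   -0.1797]
[[-0.4, 0.2], [0.5, 0.2], [0.2, -0.1], [-0.3, -0.1], [-0.3, 0.4], [0.2, 0.4], [0.0, -0.4], [0.1, -0.4]]
[ 0.50075667 -0.21999921  0.18441543] [[-0.6, -0.1], [0.6, -0.1], [0.0, -0.4], [-0.2, -0.4], [-0.3, 0.7], [0.3, 0.7], [0.1, -0.1], [0.2, -0.1]]
rel [0.00037045 0.00999413] -0.0044987250993451244
```

```bash
python3 -c "
from plant import *
print(job_done())"
```

```text
the job is handed in; nothing more can be done
None
```

I tried the leaves in order from the white one up. The orange leaf (3) is the first that binds, and the gauge now stands upright in the clamp on that leaf. I handed the job in at about 18.6 s of the 48 s; it reports no verdict.

- **White leaf:** it went down to about z = 36 mm with no vertical resistance.
- **Yellow leaf:** it went down to about z = 29 mm with no resistance. It still had more than 1 mm of sideways play, so it is loose.
- **Orange leaf:** it went fully down. On a test pull it resisted by about 6 N more than the gauge's weight, which implies roughly 5 N of grip on the plate. I pushed it back down, let go and backed the gripper off.

**Last checks (wrist picture after release):**
- The bar sits at z of about 59.5 mm, meaning fully down.
- The gauge leans less than 1° and is square to the plate to within 0.005 rad.
- The orange leaf's end is about 2 mm off centre in y, and its flat face is about 0.4 mm from the plate in x, within measurement error.
- The most I measured on the wrist while pressing down was about 9.5 N.

The camera-based estimates of the clamp's x position differed by 1 to 2 mm. I settled it by lightly touching the white leaf against the plate. I did not measure the grip force on the plate directly; it comes from the pull test. I also did not re-measure the bystanders, but the last side view showed nothing out of place near the clamp.

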